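# Step the red click dial up four clicks by fingertip

## Task

On the electronics bench, turn the red-finned dial clockwise by exactly four clicks, pushing its fin round from one side with a fingertip; do not pinch it, do not turn it backwards and do not go past the fourth click. Do not shove or lift the box it is on, and leave the blue dial and its box and everything else on the bench where they are. Finish with the dial resting in its fourth click and the hand clear.

Things in the scene. Friction and masses are not known exactly. Their poses are not given: they have to be found in the camera images.
- red_box: loose grey instrument box with rubber feet and a slate-grey top panel, 150 x 150 x 50 mm, 1.6 kg (about 25 percent either way), carrying the red dial; origin at the centre of its underside. The dial's axis stands upright at the middle of the top. White dots on the panel, 56 mm from the axis, mark the clicks (the two end ones are larger)
- red_dial (a joint): turn angle (rad) of the red click-stop dial: 0 at the start, growing CLOCKWISE seen from above; stops every 0.349 rad (20 deg), from 2 back to 9 forward. Takes about 0.1 N m (3 N on the fin 32 mm out) to leave a stop; 10 deg on it lets go and snaps into the next stop by itself, away from the finger (the push drops at each click); it stays in its stop when let go
- red_axis (a point): point on the red dial's turning axis, 82 mm above the bench. Dial: a black disc 90 mm wide, 8 mm thick, on the box top (disc top 58 mm above the bench); on it a red hub, 20 mm wide, top 80 mm above the bench, and one upright red fin, 10 mm thick, from the hub out to 42 mm from the axis, top 82 mm above the bench (this point is level with it), with a white line along its top
- red_fin_end (a point): outer end of the red fin, on its top edge: 42 mm from the axis, 82 mm above the bench; the fin points from point red_axis to here. At the start the fin points roughly away from the robot and to its left (40 deg left of the box's own x axis)
- red_push_cheek: the fin's anticlockwise side face (the one to push for clockwise turning): a 30 x 20 mm cheek, 10 to 40 mm from the axis and 58 to 78 mm above the bench. Its frame lies on the dial's axis at the box top, x along the fin, y to the anticlockwise side, z up; the face is at y = +5 mm
- red_rear_cheek: the fin's clockwise side face, likewise, at y = -5 mm in the same frame; fingers pressing on both cheeks at once are pinching the fin
- blue_box: loose grey instrument box with rubber feet and a slate-grey top panel, 150 x 150 x 50 mm, 1.6 kg (about 25 percent either way), twin of the red one, with the blue dial; leave alone; origin at the centre of its underside. The dial's axis stands upright at the middle of the top. White dots on the panel, 56 mm from the axis, mark the clicks (the two end ones are larger)
- blue_dial (a joint): turn angle (rad) of the blue dial on the blue box, the red dial's twin; leave it at 0
- circuit_board: loose green circuit board, 110 x 76 mm, parts up to 18 mm high; origin under its centre; leave alone
- connector: loose metal round connector lying on the bench, 46 mm long, 28 mm wide; origin under its middle; leave alone
- solvent_bottle: loose white bottle with a blue cap, 56 mm wide, 140 mm tall; origin under its centre; leave alone
- solder_reel: loose metal solder reel standing on its flange, 60 mm wide, 40 mm tall; origin under its centre; leave alone
- tip_tin: loose open brass tin, 64 mm wide, 35 mm tall; origin under its centre; leave alone
- screwdriver: loose screwdriver with yellow handle, 170 mm long, lying along its x; leave alone
- parts_tray: loose orange tray with four compartments, 120 x 90 x 30 mm; origin under its centre; leave alone
There are look-alikes about, which are no part of the job. What is shaped like the red_box but brown or purple is not meant.

How it is judged:
On the way, in this order (a step that is already met when the one before it is completed fails the run):
1. the fingers have pushed the red dial into its first click (value of joint red_dial between 0.2443 and 0.9076 rad), for 0.02 s.
2. the red dial is in its fourth click (value of joint red_dial between 1.2915 and 1.501 rad), for 0.2 s.
At the end, for the whole second after the job is handed in: The red dial rests in the fourth click clockwise from its start (within a quarter of a click), the blue dial is still at its start, the red box stands flat within 15 mm of where it stood, and the blue box and all bystanders are within 15 mm of where they were (value of joint red_dial between 1.309 and 1.4835 rad and velocity of joint red_dial between -0.1 and 0.1 rad/s and value of joint blue_dial between -0.1047 and 0.1047 rad and distance of each of red_box, blue_box, circuit_board, connector, solvent_bottle, solder_reel, tip_tin, screwdriver, parts_tray from where it was at the start of the episode below 0.015 m and angle between red_box's own z axis and vertical below 0.05 rad and linear speed of red_box below 0.01 m/s); the robot touches nothing.
It fails at once if the red dial was turned past its fourth click (value of joint red_dial above 1.6057 rad).
It fails at once if the red dial was turned backwards from its start by a click (value of joint red_dial below -0.2094 rad).
It fails at once if the fin was pinched: fingers pressed on both its sides at once (contact force between the fingers and red_push_cheek above 0.5 N and contact force between the fingers and red_rear_cheek above 0.5 N).
It fails at once if the red box was shoved more than 15 mm or lifted (distance of red_box from where it was at the start of the episode above 0.015 m or height (world z) of red_box above 0.008 m or angle between red_box's own z axis and vertical above 0.1 rad).
It fails at once if the blue dial was turned, or its box or a bystander was moved more than 15 mm (value of joint blue_dial above 0.2094 rad or value of joint blue_dial below -0.2094 rad or distance of any of blue_box, circuit_board, connector, solvent_bottle, solder_reel, tip_tin, screwdriver, parts_tray from where it was at the start of the episode above 0.015 m).
It also fails if it takes over 51 s, if anything falls off the work surface, if the arm or the gripper's body presses on something with over 40 N, if the wrist force passes 120 N, or if a joint passes its speed limit or range.

## Robot

A 6-joint arm with a two-finger parallel gripper is mounted at the origin on the work surface. World frame = base frame: x ahead of the robot, y to its left, z up, the work surface at z = 0. Lengths are in m, angles in rad, forces in N, time in s.
With the tool pointing down it reaches from about 0.25 to 0.725 m from the base axis. Payload 4 kg.
Tool frame: the origin (TCP) lies on the centre line of the jaws, within the pads' length; the fingertips stand tip_reach ahead of it and the grasp point (between the pads) lies 5 mm behind it (tip_reach is the distance from the TCP to the fingertips, in m); z points along the fingers, y is the direction in which the jaws open and shut (so a half turn about z gives the same grasp; the last joint's range is limited). The gripper opens to 85 mm and grips with 20 to 120 N. Pads are 22 mm wide; open, the fingers measure 114 mm over their backs; the gripper's body (76 mm by 85 mm) begins 54 mm behind the grasp point. The pads swing forward as they close: fully open they stand 13 mm farther back than shut.
Start: joints at [1.309, 0.241, 0.005, 1.335, 0, 1.571], TCP at [0.129, 0.483, 0.245] pointing down, gripper open.
Joint ranges: [-2.72, 2.72], [-1.05, 1.87], [-1.09, 1.28], [-1.99, 2.15], [-1.42, 1.44], [-3.14, 3.14]. Speed limits (rad/s): [2.79, 2.79, 3.14, 3.14, 3.14, 3.14].

## Interface

Orientations are given as a unit quaternion [x, y, z, w].
In Python, from workcell import * gives the robot as it stands.
- The arm moves only by the tool arm_command, never from a script. Its arguments are lists of equal length, an entry for each row: "translation": the shift along the tool's x, y, z in cm, a list of three; "turn": the turn about the tool's z in rad; "hand": the closure, from 0 (fully open) to 1 (shut). In form: {"translation": [[x, y, z], ...], "turn": [turn, ...], "hand": [hand, ...]}. A call has 1 to 5 rows; each row is the pose to reach, as a shift and turn from the pose commanded when the call began, along the tool's axes at that moment; what a row does not reach only later rows make up. A row lasts 1/12 s, in which the tool goes at most 41.7 mm and 7.16 degrees, less where a joint would pass 70% of its speed; a pose out of reach is approached as far as the arm can. A call with a gripper value outside its range is refused whole. The fingers move at their own pace and stop on an object; the grip force is fixed at half the most. Time passes only in rows, so rows that repeat a pose let the fingers close. It gives the time, the measured TCP pose, the force and the opening at its end, in the units of the state.
- get_obs(): the state, without advancing time (a new reading comes with each control period).
- camera(name): name is "scene" or "top" or "wrist"; returns (picture, depth): 384x512x3 uint8, red, green, blue; 384x512 float32, m along the optical axis (not along the pixel's ray), 0 where there is no reading.
- camera_info(name): a dict with "mtx" (3x3 intrinsics, pixels), "world_to_cam" (4x4, takes a point from world to camera coordinates). Camera axes: x right, y down, z forward; pixel columns grow to the right and rows downward; lengths in m; the calibration is good to about 2 mm. A picture is of the moment at which its call begins: read the wrist's pose just before it. camera_info takes no time and is no camera call; for the wrist camera it gives the pose at the moment of the call.
- job_done(): hands the job in, once; it reports no verdict.
Trained networks look in the newest picture that a camera, given by its name, has taken for a name from the list of things; names that differ only in an ending like _2 or _b are one class to them, and where a whole thing is asked for, a point or a joint stands for the part that bears it (a point fixed in the world has none). Each returns a list of dicts, best first, with "conf" (0 to 1); they miss things now and then, are a little off and sometimes report something else, mostly with a low value. They report only what shows in the picture. A call takes as long as a camera call. They do not tell look-alikes from the thing itself.
- search_frame(camera, name): "location" ([row, column] in pixels, amid what is visible of it).
- spot_point(camera, name): "location" ([row, column] in pixels: a listed point, or the origin of a listed thing).
The state is a dict: "clock": time; "joint_pos": joint angles; "joint_vel": joint speeds; "tau": joint torques, N m; "eef_pos": TCP position; "tool_rot": TCP orientation; "ft_force": force on the tool from outside, world axes, zero at the start; "ft_torque": the same for the moment, N m; "grip_width": finger opening in m.
Only numpy, scipy, OpenCV 4.12 (cv2) and the standard library are available. Lean on these libraries where they do the work, as an engineer would, in place of code of your own. Each camera call takes 0.05 s, during which the arm holds its last target. There are 200 camera calls.

## Working session

There is one attempt and no reset: what is moved stays moved. The work goes in short steps, Python scripts to look and compute and a tool call to move; the robot and the scene stay as the last step left them, time stands still between calls to the robot, and variables do not carry over. Pictures are saved under pics/ and viewed, about 8 in all and at most 12, crops included, and the job is handed in when it is done.

Besides the shell and the picture viewer there is one more tool, called after "Emit:" as name(argument=value, ...) on one line, values as JSON. arm_command: Moves the arm, as the interface text tells. Its arguments: {"type":"object","properties":{"translation":{"type":"array","items":{"type":"array","items":{"type":"number"}}},"turn":{"type":"array","items":{"type":"number"}},"hand":{"type":"array","items":{"type":"number"}}},"required":["translation","turn","hand"]}

```bash
mkdir -p pics; cat > h.py <<'E'
from workcell import *
import numpy as np, cv2
def save(cam,fn):
    p,d=camera(cam); cv2.imwrite('pics/'+fn,p[:,:,::-1]); return p,d
def ray(info,rc,z):
    K=np.array(info['mtx']);T=np.linalg.inv(np.array(info['world_to_cam']))
    v=T[:3,:3]@np.linalg.solve(K,[rc[1],rc[0],1.]);o=T[:3,3]
    return o+v*(z-o[2])/v[2]
def proj(info,p):
    T=np.array(info['world_to_cam']);q=np.array(info['mtx'])@(T[:3,:3]@p+T[:3,3]);return q[1]/q[2],q[0]/q[2]
E
python3 - <<'E'
from h import *
o=get_obs(); print({k:np.round(v,3) for k,v in o.items()}); 
try: print(tip_reach)
except Exception as e: print(e)
for c in ['top','scene']:
    p,d=save(c,c+'1.png'); i=camera_info(c)
    print(c, np.round(np.linalg.inv(i['world_to_cam'])[:3,3],3))
    for n,z in [('red_axis',.082),('red_fin_end',.082),('red_box',0),('blue_box',0)]:
        for r in spot_point(c,n)[:3]: print(n,round(r['conf'],2),np.round(r['location'],1),np.round(ray(i,r['location'],z),4))
a=cv2.imread('pics/top1.png');b=cv2.imread('pics/scene1.png')
cv2.imwrite('pics/both.png',cv2.resize(np.vstack([a]),(800,600)))
E
```

```text
{'clock': np.float64(0.0), 'joint_pos': array([ 1.309,  0.241,  0.004,  1.335, -0.   ,  1.571]), 'joint_vel': array([ 0.   , -0.   , -0.   ,  0.001,  0.   ,  0.001]), 'tau': array([-0.0000e+00, -3.7232e+01,  2.5241e+01,  1.7000e-02, -0.0000e+00,
        0.0000e+00]), 'eef_pos': array([0.129, 0.482, 0.244]), 'tool_rot': array([ 0.131,  0.991, -0.001, -0.   ]), 'ft_force': array([0.711, 0.466, 1.146]), 'ft_torque': array([-0.014,  0.012, -0.053]), 'grip_width': np.float64(0.085)}
0.014
top [ 0.28  -0.018  1.168]
red_axis 0.97 [126.1 161.8] [0.7421 0.2669 0.082 ]
red_axis 0.85 [278.4 153.4] [0.286  0.2706 0.082 ]
red_axis 0.78 [203.4 173.7] [0.4991 0.2216 0.082 ]
red_fin_end 0.8 [266.2 154.8] [0.3194 0.2683 0.082 ]
red_fin_end 0.78 [191.4 172. ] [0.5353 0.2279 0.082 ]
red_fin_end 0.72 [137.7 160.5] [0.7042 0.2692 0.082 ]
red_box 0.92 [209.7 181. ] [0.4952 0.2161 0.    ]
red_box 0.81 [138.3 166.6] [ 0.7339  0.2708 -0.    ]
red_box 0.61 [277.9 162.9] [0.2875 0.2639 0.    ]
blue_box 0.85 [179.4 309.6] [ 0.5877 -0.1924  0.    ]
blue_box 0.69 [206.4 249.8] [5.025e-01 1.000e-04 0.000e+00]
scene [0.785 0.417 0.849]
red_axis 0.75 [233.9 397.4] [0.2875 0.266  0.082 ]
red_axis 0.71 [345.4 233.3] [0.746  0.2644 0.082 ]
red_axis 0.65 [263.4 311.3] [0.5058 0.2119 0.082 ]
red_fin_end 0.84 [336.1 256.5] [0.6972 0.2752 0.082 ]
red_fin_end 0.67 [281.5 314.2] [0.527  0.2492 0.082 ]
red_box 0.91 [352.7 237.9] [0.7413 0.2666 0.    ]
red_box 0.89 [242.7 387.2] [0.2753 0.2536 0.    ]
red_box 0.82 [276.1 309.7] [0.5001 0.2143 0.    ]
blue_box 0.75 [280.7 314.5] [0.4975 0.2301 0.    ]
blue_box 0.67 [175.6 202.8] [ 0.5714 -0.2059  0.    ]
```

View pics/both.png

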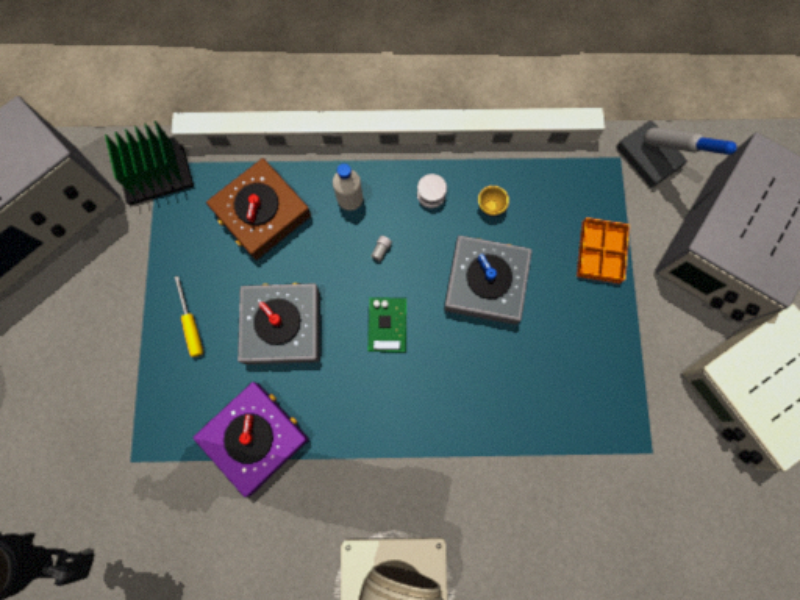

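```bash
python3 - <<'E'
from h import *
ims=[]
for c,ctr in [('top',(203,178)),('scene',(263,311))]:
    i=camera_info(c);p=cv2.imread(f'pics/{c}1.png')
    r0,c0=ctr; q=p[r0-35:r0+35,c0-40:c0+40].astype(int)
    m=(q[:,:,2]>q[:,:,1]+70)&(q[:,:,2]>q[:,:,0]+70)
    rr,cc=np.nonzero(m); P=np.array([ray(i,(r+r0-35,k+c0-40),.08)[:2] for r,k in zip(rr,cc)])
    d=(q.max(2)<45);rr,cc=np.nonzero(d);D=np.array([ray(i,(r+r0-35,k+c0-40),.058)[:2] for r,k in zip(rr,cc)])
    A=np.median(D,0);u=P-P.mean(0);w=np.linalg.svd(u)[2][0];t=u@w
    print(c,len(P),'disc med',A.round(4),'ext',(D.min(0)+D.max(0))/2,np.ptp(D,0).round(3),'red axis ends',(P.mean(0)+w*t.min()).round(4),(P.mean(0)+w*t.max()).round(4),np.degrees(np.arctan2(w[1],w[0])))
    ims.append(cv2.resize(p[r0-35:r0+35,c0-40:c0+40],(400,350),interpolation=cv2.INTER_CUBIC))
cv2.imwrite('pics/crop1.png',np.hstack(ims))
E
```

```text
top 82 disc med [0.4835 0.2106] ext [0.48737816 0.20246377] [0.138 0.141] red axis ends [0.5298 0.2444] [0.4899 0.2105] -139.60876306747954
  return _methods._mean(a, axis=axis, dtype=dtype,
  ret = ret.dtype.type(ret / rcount)
Traceback (most recent call last):
ValueError: zero-size array to reduction operation minimum which has no identity
```

Emit:
arm_command(translation=[[-3,-1,0],[-6,-2,0],[-9,-3,0],[-12,-4,0],[-15,-5,0]], turn=[0,0,0,0,0], hand=[1,1,1,1,1])

```text
clock: 0.92
eef_pos: [0.2623, 0.395, 0.2455]
tool_rot: [0.13, 0.991, 0.0, 0.0]
ft_force: [-0.5, 0.2, -0.1]
grip_width: 0.0255
```

Emit:
arm_command(translation=[[-4,-0.9,0],[-8,-1.8,0],[-12,-2.6,0],[-16,-3.5,0],[-19.5,-4.3,0]], turn=[0.12,0.24,0.36,0.48,0.61], hand=[1,1,1,1,1])

```text
clock: 1.33
eef_pos: [0.4407, 0.3024, 0.2455]
tool_rot: [0.423, 0.906, 0.0, 0.0]
ft_force: [0.3, 0.6, -0.4]
grip_width: 0.0
```

```bash
python3 - <<'E'
from h import *
o=get_obs();print(o['eef_pos'],o['tool_rot'],o['grip_width'],o['joint_pos'])
p,d=save('wrist','w1.png');i=camera_info('wrist');print(np.linalg.inv(i['world_to_cam'])[:3].round(3))
for n,z in [('red_axis',.082),('red_fin_end',.082),('red_box',0)]:
    for r in spot_point('wrist',n)[:3]: print(n,round(r['conf'],2),np.round(r['location'],1),np.round(ray(i,r['location'],z),4))
E
```

```text
[0.44070272 0.30235888 0.24545894] [4.23110028e-01 9.06078219e-01 2.76714678e-04 2.96494183e-04] 2.5380655947911248e-06 [ 6.01449421e-01  3.08523858e-01  9.70098503e-02  1.35850447e+00
 -2.29935501e-04  1.47519938e+00]
[[ 0.773  0.605  0.194  0.398]
 [ 0.635 -0.737 -0.233  0.358]
 [ 0.002  0.303 -0.953  0.374]]
red_axis 0.75 [105.  101.4] [0.2888 0.2629 0.082 ]
red_fin_end 0.91 [325.2 396.5] [0.708  0.2669 0.082 ]
red_fin_end 0.84 [138.5 134. ] [0.3305 0.2556 0.082 ]
red_box 0.71 [301.  388.7] [0.7509 0.2648 0.    ]
red_box 0.69 [232.3 246.3] [0.5065 0.2155 0.    ]
red_box 0.59 [106.3 135.3] [0.2913 0.2615 0.    ]
```

View pics/w1.png

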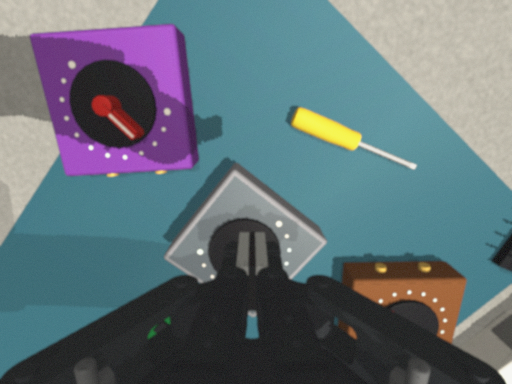

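Emit:
arm_command(translation=[[-1,0.4,1],[-2,0.8,2],[-3,1.3,3],[-4.5,1.8,4],[-5.6,2.35,5]], turn=[-0.12,-0.24,-0.36,-0.48,-0.6], hand=[1,1,1,1,1])

```text
clock: 1.95
eef_pos: [0.4919, 0.2771, 0.1951]
tool_rot: [0.128, 0.992, 0.0, -0.0]
ft_force: [-0.9, -0.1, 0.2]
grip_width: -0.0002
```

Emit:
arm_command(translation=[[0,0,0],[0,0,0],[0,0,0],[0,0,0],[0,0,0]], turn=[-0.12,-0.24,-0.36,-0.48,-0.6], hand=[1,1,1,1,1])

```text
clock: 2.37
eef_pos: [0.4912, 0.2777, 0.1955]
tool_rot: [-0.171, 0.985, 0.0, -0.0]
ft_force: [-0.2, 0.2, 0.2]
grip_width: -0.0
```

Emit:
arm_command(translation=[[0,0,0],[0,0,0],[0,0,0],[0,0,0]], turn=[-0.12,-0.24,-0.37,-0.37], hand=[1,1,1,1])

```text
clock: 2.7
eef_pos: [0.4913, 0.2777, 0.1955]
tool_rot: [-0.347, 0.938, 0.0, -0.0]
ft_force: [-0.8, -0.0, -0.0]
grip_width: 0.0002
```

```bash
cat >> h.py <<'E'
from scipy.spatial.transform import Rotation as Rn
def cloud(cam,p,d):
    i=camera_info(cam);K=np.array(i['mtx']);T=np.linalg.inv(np.array(i['world_to_cam']))
    v,u=np.mgrid[:384,:512]; P=np.stack([(u-K[0,2])/K[0,0]*d,(v-K[1,2])/K[1,1]*d,d],-1)
    return P@T[:3,:3].T+T[:3,3]
def toolframe(o,P): return (P-o['eef_pos'])@Rn.from_quat(o['tool_rot']).as_matrix()
E
python3 - <<'E'
from h import *
o=get_obs();print(o['eef_pos'],o['tool_rot'],o['joint_pos'])
p,d=save('wrist','w2.png');W=cloud('wrist',p,d);Q=toolframe(o,W)
# fingertip region in tool frame
m=(d>0)&(abs(Q[...,0])<.03)&(abs(Q[...,1])<.03)&(abs(Q[...,2])<.04)
for a in np.arange(-.03,.04,.005):
    s=m&(Q[...,2]>=a)&(Q[...,2]<a+.005)
    if s.any(): print(round(a,3),s.sum(),'x',np.percentile(Q[s][:,0],[1,99]).round(4),'y',np.percentile(Q[s][:,1],[1,99]).round(4))
q=p.astype(int);r=(d>0)&(q[...,0]>q[...,1]+60)&(q[...,0]>q[...,2]+60)&(np.linalg.norm(W[...,:2]-[.4975,.217],axis=-1)<.06)
F=W[r&(W[...,2]>.07)];print(len(F),F.mean(0) if len(F) else '',np.percentile(F[:,2],[5,50,95]))
np.save('fin.npy',F)
E
```

```text
[0.49127441 0.27765015 0.19552735] [-3.47050184e-01  9.37846538e-01  1.42986219e-04 -1.42620033e-04] [ 5.14242013e-01  3.92535149e-01  8.71374529e-02  1.26563473e+00
  3.27720775e-04 -1.94605956e-01]
-0.03 297 x [0.002  0.0128] y [-0.0213  0.0193]
-0.025 553 x [-0.0114  0.0107] y [-0.0076  0.0047]
-0.02 281 x [0.0055 0.0107] y [-0.0147  0.0118]
-0.015 321 x [0.0054 0.0107] y [-0.0148  0.0118]
-0.01 287 x [0.0053 0.0108] y [-0.0147  0.0119]
-0.005 260 x [0.0054 0.0107] y [-0.0148  0.0118]
0.0 232 x [0.0055 0.0105] y [-0.0146  0.0114]
0.005 120 x [0.0055 0.0106] y [-0.0132  0.0102]
773 [0.50682855 0.22494701 0.07976167] [0.07369625 0.08026513 0.08309004]
```

View pics/w2.png

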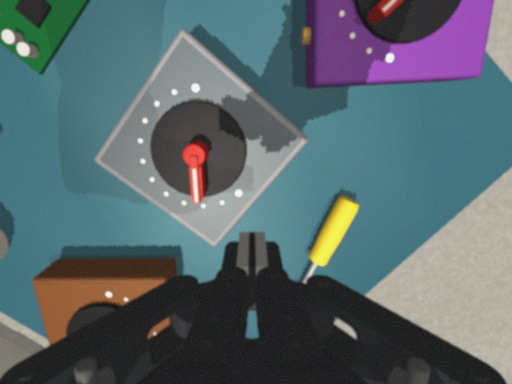

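```bash
cat >> h.py <<'E'
from scipy.optimize import least_squares
A0=np.array([.4975,.217])
def measure(cam,p,d,ax=None,verbose=True):
    i=camera_info(cam);q=p.astype(np.uint8)
    W=cloud(cam,p,d);rad=np.linalg.norm(W[...,:2]-A0,axis=-1)
    g=((q.min(2)>170)&(rad<.068)&(rad>.046)&(W[...,2]<.062)&(d>0)).astype(np.uint8)
    n,l,st,c=cv2.connectedComponentsWithStats(g)
    D=np.array([ray(i,(c[k][1],c[k][0]),.05)[:2] for k in range(1,n) if st[k,4]>=3])
    if ax is None and len(D)>5:
        s=least_squares(lambda a:np.linalg.norm(D-a,axis=1)-.056,A0,loss='soft_l1',f_scale=.001);ax=s.x
        if verbose: print('axis',ax.round(4),'ndots',len(D),'res mm',(s.fun*1000).round(1))
        if verbose: print('dot deg',np.sort(np.degrees(np.arctan2(*(D-ax).T[::-1]))).round(1))
    qi=q.astype(int);r=(qi[...,0]>qi[...,1]+60)&(qi[...,0]>qi[...,2]+60)&(rad<.055)
    rr,cc=np.nonzero(r);P=np.array([ray(i,(a,b),.082)[:2] for a,b in zip(rr,cc)])-ax
    t=np.linalg.norm(P,axis=1);k=(t>.018)&(t<.045);v=P[k].mean(0)
    w=(qi.min(2)>150)&(rad<.05)&(W[...,2]>.072);rr,cc=np.nonzero(w)
    L=np.array([ray(i,(a,b),.082)[:2] for a,b in zip(rr,cc)])-ax if len(rr) else np.zeros((0,2))
    print(cam,'fin deg',np.degrees(np.arctan2(v[1],v[0])).round(1),'npix',k.sum(),'end r',np.percentile(t,99).round(4),'line n',len(L),'line deg',np.degrees(np.arctan2(L[:,1],L[:,0])).mean().round(1) if len(L) else None)
    return ax
E
python3 - <<'E'
from h import *
o=get_obs();p,d=camera('wrist');measure('wrist',p,d)
p,d=camera('top');measure('top',p,d)
p,d=camera('scene');measure('scene',p,d)
E
```

```text
axis [0.5005 0.2175] ndots 13 res mm [14.2  0.2  0.2  0.1  0.2  0.2  0.2  0.2  0.7  0.2 -1.3  0.6  7.1]
dot deg [-175.  -138.8 -118.8  -98.8  -78.7  -58.7  -38.6  -18.6    1.3   21.4
   53.    64.8   80.9]
wrist fin deg 46.2 npix 262 end r 0.0405 line n 146 line deg 41.6Traceback (most recent call last):
  File "<stdin>", line 3, in <module>
  File "h.py", line 30, in measure
    rr,cc=np.nonzero(r);P=np.array([ray(i,(a,b),.082)[:2] for a,b in zip(rr,cc)])-ax
                          ~~~~~~~~~~~~~~~~~~~~~~~~~~~~~~~~~~~~~~~~~~~~~~~~~~~~~~~^~~
TypeError: unsupported operand type(s) for -: 'float' and 'NoneType'
```

Emit:
arm_command(translation=[[0.1,-1.5,3],[0.1,-2,6],[0.1,-2,9],[0.1,-2,11],[0.1,-2,11.8]], turn=[0,0,0,0,0], hand=[1,1,1,1,1])

```text
clock: 3.27
eef_pos: [0.5023, 0.2594, 0.0737]
tool_rot: [-0.344, 0.939, -0.0, -0.003]
ft_force: [-0.3, -0.1, -1.0]
grip_width: -0.0001
```

```bash
python3 - <<'E'
from h import *
o=get_obs();print(o['eef_pos'],o['tool_rot'],o['ft_force'],o['joint_pos'])
p,d=save('wrist','w3.png');measure('wrist',p,d)
a=cv2.imread('pics/w3.png')
s,ds=save('scene','s3.png');b=cv2.imread('pics/s3.png')[180:340,220:420]
cv2.imwrite('pics/c3.png',np.hstack([cv2.resize(a,(400,300)),cv2.resize(b,(375,300))]))
E
```

```text
[0.50234095 0.25940546 0.07372411] [-3.43729272e-01  9.39063209e-01 -3.40150345e-04 -3.21900100e-03] [-0.29235248 -0.13524782 -1.02971344] [ 4.76608256e-01  5.00632529e-01 -8.25082795e-02  9.94128023e-01
  1.32329871e-04 -2.25166548e-01]
axis [0.5004 0.2172] ndots 14 res mm [14.1  0.1  8.5  7.2 -0.6 -0.7 -0.4 -0.3 -0.1  0.2  0.7  0.9  0.4  0.4]
dot deg [-149.4 -146.8 -143.4 -141.9 -125.2 -118.8  -98.4  -78.1  -57.8  -37.6
  -17.7    2.2   21.4   43.4]
wrist fin deg 49.8 npix 663 end r 0.036 line n 141 line deg 43.1
```

View pics/c3.png

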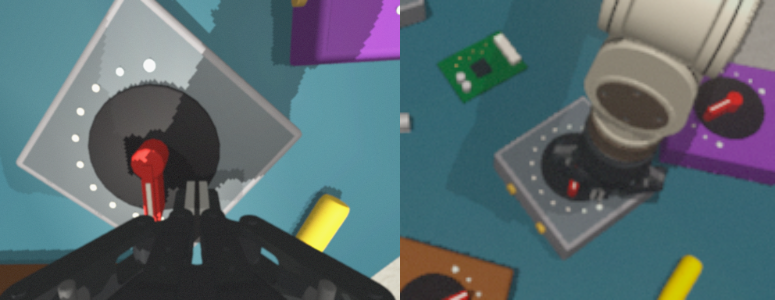

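```bash
python3 - <<'E'
from h import *
p,d=camera('wrist');o=get_obs();print(o['eef_pos'],o['tool_rot'],o['ft_force'])
W=cloud('wrist',p,d);Q=toolframe(o,W);q=p.astype(int)
dark=(q.max(2)<110)&(np.ptp(q,axis=2)<40)
for y in np.arange(-.06,.06,.01):
    s=(d>0)&dark&(Q[...,1]>=y)&(Q[...,1]<y+.01)&(abs(Q[...,0])<.04)&(W[...,2]>.085)
    if s.any(): print(round(y,3),s.sum(),'max tool z',np.percentile(Q[s][:,2],99).round(4),'world z',np.percentile(W[s][:,2],1).round(4))
red=(q[...,0]>q[...,1]+60)&(q[...,0]>q[...,2]+60)&(d>0)&(np.linalg.norm(W[...,:2]-A0,axis=-1)<.05)
print('red tool y range',np.percentile(Q[red][:,1],[1,99]),'x',np.percentile(Q[red][:,0],[1,99]),'wz',np.percentile(W[red][:,2],[1,50,99]))
top=red&(W[...,2]>.079)
for x in np.arange(.005,.05,.006):
    s=top&(Q[...,0]>=x)&(Q[...,0]<x+.006)
    if s.any(): print('x',round(x,3),s.sum(),'fin top y',np.percentile(Q[s][:,1],[2,98]).round(4))
s=(d>0)&(abs(Q[...,0])<.02)&(abs(Q[...,1])<.02)&(Q[...,2]>-.02)&(Q[...,2]<.02)&(~red)&(W[...,2]>.062)
print('finger y',np.percentile(Q[s][:,1],[1,99]),'low z',W[s][:,2].min())
E
```

```text
[0.50471416 0.26065146 0.07740318] [-3.44194977e-01  9.38898131e-01 -3.47077247e-05 -3.41201264e-04] [-0.19058092  0.15153782  0.07436458]
-0.06 1786 max tool z -0.0585 world z 0.1359
-0.05 3371 max tool z -0.0478 world z 0.1252
-0.04 3769 max tool z -0.0363 world z 0.1137
-0.03 2252 max tool z -0.0313 world z 0.1087
-0.02 3597 max tool z -0.0115 world z 0.0889
-0.01 4037 max tool z -0.0109 world z 0.0883
0.0 4300 max tool z -0.011 world z 0.0884
0.01 2859 max tool z -0.013 world z 0.0904
0.02 2549 max tool z -0.0324 world z 0.1098
0.03 4313 max tool z -0.0379 world z 0.1153
0.04 2798 max tool z -0.0506 world z 0.128
0.05 1422 max tool z -0.0614 world z 0.1388
red tool y range [-0.03882006 -0.02041495] x [-0.00840061  0.03936776] wz [0.06047859 0.08147909 0.08515867]
x 0.005 159 fin top y [-0.0343 -0.0226]
x 0.011 176 fin top y [-0.0345 -0.0247]
x 0.017 215 fin top y [-0.0348 -0.0243]
x 0.023 449 fin top y [-0.0384 -0.021 ]
x 0.029 532 fin top y [-0.0387 -0.0208]
x 0.035 287 fin top y [-0.0364 -0.0227]
finger y [-0.01451973  0.01202018] low z 0.06816668152130986
```

Emit:
arm_command(translation=[[-0.1,-0.25,0],[-0.2,-0.5,0],[-0.2,-0.7,0],[-0.2,-0.7,0],[-0.2,-0.7,0]], turn=[0,0,0,0,0], hand=[1,1,1,1,1])

```text
clock: 3.83
eef_pos: [0.5115, 0.2565, 0.0781]
tool_rot: [-0.344, 0.939, 0.0, 0.001]
ft_force: [-0.2, 0.4, -0.2]
grip_width: -0.0002
```

```bash
cat >> h.py <<'E'
def gap():
    p,d=camera('wrist');o=get_obs();print(o['clock'],o['eef_pos'].round(4),'yaw',np.degrees(2*np.arctan2(o['tool_rot'][1],o['tool_rot'][0])).round(1),o['ft_force'].round(2))
    W=cloud('wrist',p,d);Q=toolframe(o,W);q=p.astype(int)
    red=(q[...,0]>q[...,1]+60)&(q[...,0]>q[...,2]+60)&(d>0)&(np.linalg.norm(W[...,:2]-A0,axis=-1)<.05)
    top=red&(W[...,2]>.0795)
    c=[];
    for x in np.arange(0,.02,.004):
        s=top&(Q[...,0]>=x)&(Q[...,0]<x+.004)
        if s.sum()>20: c.append([x+.002,*np.percentile(Q[s][:,1],[3,97])])
    c=np.array(c);print('fin top by x (mm):\n',(c*1000).round(1))
    if len(c)>1: print('fin tilt deg in tool',np.degrees(np.polyfit(c[:,0],c[:,1:].mean(1),1)[0]).round(1))
    h=top&(Q[...,0]>.02);print('hub x',np.percentile(Q[h][:,0],[1,99]).round(4),'y',np.percentile(Q[h][:,1],[1,99]).round(4))
    return p,d
E
python3 - <<'E'
from h import *
p,d=gap();measure('wrist',p,d,np.array([.5002,.219]))
E
```

```text
3.8833 [0.5113 0.2564 0.0778] yaw 220.3 [-0.33 -0.84  0.23]
fin top by x (mm):
 [[  2.  -24.4 -18.5]
 [  6.  -24.4 -14.4]
 [ 10.  -24.7 -14.7]
 [ 14.  -24.4 -18.3]
 [ 18.  -24.8 -18.7]]
fin tilt deg in tool -3.7
hub x [0.0212 0.0425] y [-0.0304 -0.0131]
wrist fin deg 43.5 npix 599 end r 0.039 line n 277 line deg 13.4
```

Emit:
arm_command(translation=[[-0.09,-0.16,0],[-0.17,-0.33,0],[-0.24,-0.5,0],[-0.28,-0.6,0],[-0.3,-0.67,0]], turn=[0.05,0.1,0.15,0.18,0.2], hand=[1,1,1,1,1])

```text
clock: 4.3
eef_pos: [0.5172, 0.254, 0.0775]
tool_rot: [-0.249, 0.969, 0.001, -0.0]
ft_force: [-0.8, 3.0, 0.7]
grip_width: -0.0002
```

```bash
python3 - <<'E'
from h import *
p,d=gap();measure('wrist',p,d,np.array([.5002,.219]))
cv2.imwrite('pics/w4.png',p[:,:,::-1])
E
```

```text
4.35 [0.5174 0.2538 0.0775] yaw 208.8 [-0.51  1.27  0.75]
fin top by x (mm):
 [[  2.  -23.3 -17.1]
 [  6.  -23.6 -14.3]
 [ 10.  -24.  -14. ]
 [ 14.  -24.6 -17.8]
 [ 18.  -24.7 -18.8]]
fin tilt deg in tool -7.8
hub x [0.0208 0.0414] y [-0.0319 -0.0144]
wrist fin deg 35.7 npix 538 end r 0.037 line n 321 line deg 0.5
```

View pics/w4.png

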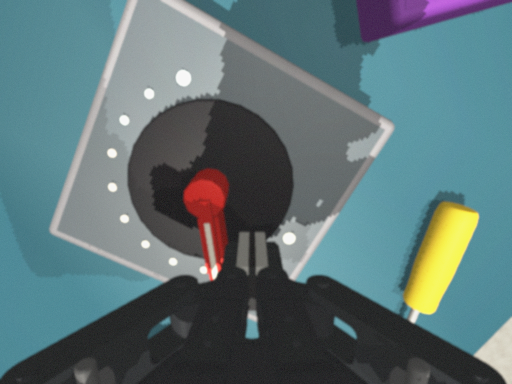

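Emit:
arm_command(translation=[[-0.05,-0.09,0],[-0.09,-0.16,0],[-0.13,-0.25,0],[-0.17,-0.33,0],[-0.17,-0.33,0]], turn=[0.03,0.05,0.08,0.1,0.1], hand=[1,1,1,1,1])

```text
clock: 4.77
eef_pos: [0.5209, 0.2507, 0.0773]
tool_rot: [-0.2, 0.98, -0.0, 0.0]
ft_force: [0.6, 0.1, 0.0]
grip_width: 0.0
```

```bash
python3 - <<'E'
from h import *
p,d=gap();measure('wrist',p,d,np.array([.5002,.219]))
E
```

```text
4.8167 [0.5208 0.2508 0.0772] yaw 203.1 [-0.26 -0.82  0.23]
fin top by x (mm):
 [[  2.  -25.6 -19.9]
 [  6.  -25.9 -17.1]
 [ 10.  -25.7 -14.5]
 [ 14.  -26.4 -19.5]
 [ 18.  -25.3 -19.2]]
fin tilt deg in tool -0.6
hub x [0.0207 0.0406] y [-0.0307 -0.0133]
wrist fin deg 22.7 npix 639 end r 0.04 line n 287 line deg -0.2
```

Emit:
arm_command(translation=[[-0.11,-0.2,0],[-0.2,-0.4,0],[-0.28,-0.6,0],[-0.34,-0.78,0],[-0.38,-0.94,0]], turn=[0.06,0.12,0.18,0.23,0.275], hand=[1,1,1,1,1])

```text
clock: 5.23
eef_pos: [0.5279, 0.2448, 0.0773]
tool_rot: [-0.063, 0.998, 0.001, 0.0]
ft_force: [-0.2, 3.4, -0.3]
grip_width: 0.0004
```

```bash
python3 - <<'E'
from h import *
p,d=gap();measure('wrist',p,d,np.array([.5002,.219]))
E
```

```text
5.2833 [0.5281 0.2443 0.0773] yaw 187.2 [-0.23  1.25 -0.33]
fin top by x (mm):
 [[  2.  -22.9 -16.6]
 [  6.  -23.5 -14.2]
 [ 10.  -23.9 -15.6]
 [ 14.  -24.3 -18.2]
 [ 18.  -25.1 -18.6]]
fin tilt deg in tool -9.6
hub x [0.0208 0.0398] y [-0.0318 -0.0143]
wrist fin deg 13.3 npix 518 end r 0.0368 line n 286 line deg 12.9
```

Emit:
arm_command(translation=[[-0.04,-0.1,0],[-0.07,-0.2,0],[-0.1,-0.28,0],[-0.12,-0.33,0],[-0.12,-0.33,0]], turn=[0.02,0.04,0.06,0.08,0.08], hand=[1,1,1,1,1])

```text
clock: 5.7
eef_pos: [0.5295, 0.2406, 0.0772]
tool_rot: [-0.024, 1.0, -0.0, -0.0]
ft_force: [-0.5, 0.0, -0.1]
grip_width: 0.0001
```

```bash
python3 - <<'E'
from h import *
p,d=gap();measure('wrist',p,d,np.array([.5002,.219]))
E
```

```text
5.75 [0.5294 0.2407 0.0773] yaw 182.7 [ 0.45 -0.12  0.07]
fin top by x (mm):
 [[  2.  -24.8 -18.9]
 [  6.  -24.6 -16.4]
 [ 10.  -24.8 -14. ]
 [ 14.  -24.6 -18.7]
 [ 18.  -25.3 -18.5]]
fin tilt deg in tool -1.7
hub x [0.0203 0.0393] y [-0.0297 -0.0124]
wrist fin deg 2.5 npix 621 end r 0.0387 line n 287 line deg 8.5
```

Emit:
arm_command(translation=[[-0.14,-0.2,0],[-0.26,-0.4,0],[-0.36,-0.6,0],[-0.44,-0.78,0],[-0.5,-0.94,0]], turn=[0.05,0.1,0.15,0.2,0.24], hand=[1,1,1,1,1])

```text
clock: 6.17
eef_pos: [0.5344, 0.2325, 0.0773]
tool_rot: [0.096, 0.995, 0.001, -0.001]
ft_force: [-1.6, 1.7, -0.4]
grip_width: 0.0002
```

```bash
python3 - <<'E'
from h import *
p,d=gap();measure('wrist',p,d,np.array([.5002,.219]))
E
```

```text
6.2167 [0.5347 0.2318 0.0773] yaw 168.8 [-0.01  0.37  0.07]
fin top by x (mm):
 [[  2.  -22.3 -16.2]
 [  6.  -22.3 -13.8]
 [ 10.  -22.5 -16.6]
 [ 14.  -22.8 -16.7]
 [ 18.  -23.  -16.9]]
fin tilt deg in tool -4.5
hub x [0.0204 0.0397] y [-0.0295 -0.0121]
wrist fin deg -9.4 npix 505 end r 0.0375 line n 289 line deg 8.1
```

Emit:
arm_command(translation=[[-0.02,-0.07,0],[-0.05,-0.14,0],[-0.07,-0.2,0],[-0.07,-0.2,0]], turn=[0.01,0.03,0.04,0.04], hand=[1,1,1,1])

```text
clock: 6.55
eef_pos: [0.5353, 0.2294, 0.0773]
tool_rot: [0.116, 0.993, -0.0, 0.0]
ft_force: [0.6, -0.0, 0.0]
grip_width: -0.0001
```

```bash
python3 - <<'E'
from h import *
p,d=gap();measure('wrist',p,d,np.array([.5002,.219]))
cv2.imwrite('pics/w5.png',p[:,:,::-1])
E
```

```text
6.6 [0.5353 0.2295 0.0773] yaw 166.7 [-0.51  0.43 -0.37]
fin top by x (mm):
 [[  2.  -24.8 -18.9]
 [  6.  -24.6 -16.7]
 [ 10.  -24.4 -18. ]
 [ 14.  -23.8 -17.9]
 [ 18.  -23.6 -17.5]]
fin tilt deg in tool 3.5
hub x [0.0208 0.0403] y [-0.0279 -0.0105]
wrist fin deg -18.4 npix 638 end r 0.0408 line n 313 line deg 3.0
```

View pics/w5.png

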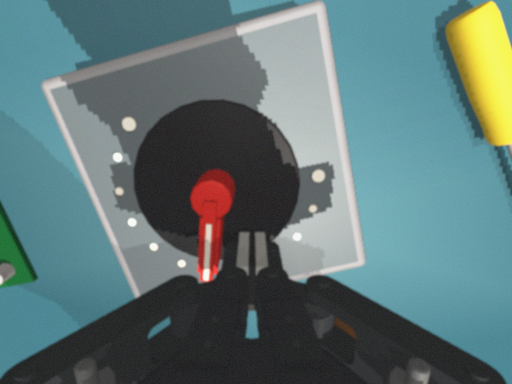

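Emit:
arm_command(translation=[[-0.08,-0.15,0],[-0.15,-0.3,0],[-0.22,-0.44,0],[-0.28,-0.57,0],[-0.32,-0.67,0]], turn=[0.05,0.1,0.14,0.18,0.2], hand=[1,1,1,1,1])

```text
clock: 7.02
eef_pos: [0.5368, 0.223, 0.0774]
tool_rot: [0.215, 0.977, 0.001, -0.0]
ft_force: [-0.0, 3.6, -0.1]
grip_width: 0.0
```

```bash
python3 - <<'E'
from h import *
p,d=gap();measure('wrist',p,d,np.array([.5002,.219]))
E
```

```text
7.0667 [0.5368 0.2229 0.0773] yaw 155.2 [-0.28  2.94 -0.45]
fin top by x (mm):
 [[  2.  -21.7 -15.7]
 [  6.  -21.9 -13.4]
 [ 10.  -22.1 -15.6]
 [ 14.  -22.1 -16.2]
 [ 18.  -22.3 -16.2]]
fin tilt deg in tool -3.9
hub x [0.0207 0.04  ] y [-0.0287 -0.0113]
wrist fin deg -23.1 npix 512 end r 0.0379 line n 319 line deg 11.7
```

Emit:
arm_command(translation=[[-0.02,-0.06,0],[-0.05,-0.12,0],[-0.07,-0.18,0],[-0.09,-0.24,0],[-0.09,-0.24,0]], turn=[0.015,0.03,0.045,0.06,0.06], hand=[1,1,1,1,1])

```text
clock: 7.48
eef_pos: [0.5365, 0.2193, 0.0773]
tool_rot: [0.244, 0.97, -0.0, 0.0]
ft_force: [-0.5, 0.5, 0.3]
grip_width: -0.0
```

```bash
python3 - <<'E'
from h import *
p,d=gap();measure('wrist',p,d,np.array([.5002,.219]))
E
```

```text
7.5333 [0.5365 0.2193 0.0773] yaw 151.8 [-0.41  0.41  0.35]
fin top by x (mm):
 [[  2.  -21.4 -15.5]
 [  6.  -21.3 -13.3]
 [ 10.  -21.2 -15.4]
 [ 14.  -21.7 -15.4]
 [ 18.  -21.3 -14.4]]
fin tilt deg in tool -0.1
hub x [0.0208 0.0402] y [-0.027  -0.0097]
wrist fin deg -29.1 npix 492 end r 0.0376 line n 290 line deg 3.8
```

Emit:
arm_command(translation=[[-0.02,-0.05,0],[-0.03,-0.1,0],[-0.03,-0.1,0],[-0.03,-0.1,0]], turn=[0.01,0.02,0.02,0.02], hand=[1,1,1,1])

```text
clock: 7.87
eef_pos: [0.5364, 0.2185, 0.0773]
tool_rot: [0.253, 0.967, -0.0, -0.0]
ft_force: [-0.0, 0.6, 0.2]
grip_width: -0.0003
```

```bash
python3 - <<'E'
from h import *
p,d=gap();measure('wrist',p,d,np.array([.5002,.219]))
E
```

```text
7.9167 [0.5364 0.2185 0.0773] yaw 150.7 [0.66 0.22 0.37]
fin top by x (mm):
 [[  2.  -26.  -19.8]
 [  6.  -25.4 -19.1]
 [ 10.  -25.4 -18.5]
 [ 14.  -24.3 -17.6]
 [ 18.  -23.5 -17.2]]
fin tilt deg in tool 9.1
hub x [0.0208 0.0401] y [-0.0269 -0.0093]
wrist fin deg -38.8 npix 603 end r 0.0406 line n 324 line deg -2.7
```

Emit:
arm_command(translation=[[0,0.5,0],[0,1.2,0],[0,1.8,0],[0,2,-1],[0,2,-3]], turn=[0,0,0,0,0], hand=[1,1,1,1,1])

```text
clock: 8.33
eef_pos: [0.5447, 0.2364, 0.1054]
tool_rot: [0.253, 0.968, -0.002, -0.002]
ft_force: [-0.1, 0.5, 0.0]
grip_width: -0.0002
```

Emit:
arm_command(translation=[[0,0,-3],[0,0,-6],[0,1,-9],[0,1,-11],[0,1,-11]], turn=[0,0,0,0,0], hand=[1,1,1,1,1])

```text
clock: 8.75
eef_pos: [0.554, 0.2468, 0.2241]
tool_rot: [0.253, 0.968, 0.004, 0.004]
ft_force: [0.8, 0.5, 0.5]
grip_width: 0.0003
```

```bash
python3 - <<'E'
from h import *
p,d=save('wrist','w6.png');o=get_obs();print(o['clock'],o['eef_pos'],o['ft_force'],abs(o['joint_vel']).max());measure('wrist',p,d)
t,_=save('top','t6.png');i=camera_info('top')
a=cv2.imread('pics/w6.png');b=cv2.resize(cv2.imread('pics/t6.png')[90:260,90:420],(400,206))
c=np.zeros((300,800,3),np.uint8);c[:,:400]=cv2.resize(a,(400,300));c[:206,400:]=b
cv2.imwrite('pics/c6.png',c)
o=cv2.imread('pics/top1.png').astype(int);df=abs(o-cv2.imread('pics/t6.png')).max(2)
n,l,s,ce=cv2.connectedComponentsWithStats((df>60).astype(np.uint8));print([(s[k,4],ce[k].round()) for k in range(1,n) if s[k,4]>15])
E
```

```text
8.8 [0.55289737 0.24622283 0.2213408 ] [-0.79571845  0.5413063  -0.19196606] 0.08272616986961986
axis [0.4981 0.2174] ndots 12 res mm [ 0.8  0.  -0.1  0.  -0.4  0.1 -0.   0.1 -0.1  0.1  0.1  0.3]
dot deg [-138.3 -118.2  -98.5  -78.5  -58.8  -38.7  -18.8    1.1   20.9   40.9
   60.9   80.5]
wrist fin deg -35.0 npix 226 end r 0.0411 line n 126 line deg -38.3
[(np.int32(73), array([109.,  81.])), (np.int32(22409), array([127., 232.])), (np.int32(77), array([172., 200.])), (np.int32(36), array([181., 197.])), (np.int32(971), array([195., 261.])), (np.int32(2212), array([228., 346.])), (np.int32(1459), array([ 23., 361.])), (np.int32(16), array([ 66., 353.])), (np.int32(501), array([ 79., 372.])), (np.int32(16), array([ 61., 377.])), (np.int32(57), array([273., 374.]))]
```

View pics/c6.png

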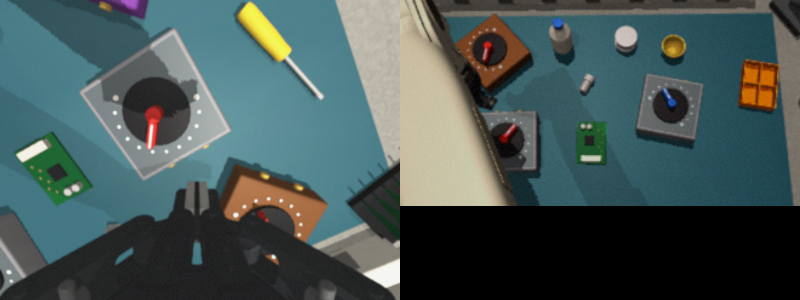

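```bash
python3 -c "
from workcell import *
print(job_done())"
```

```text
the job is handed in; nothing more can be done
None
```

The red dial is resting in its fourth click clockwise, the hand is clear, and I've handed the job in at about 9 s of the 51 s allowed. I pushed only the fin's anticlockwise side with the closed fingertips. I moved in small steps around the dial's axis and checked the wrist camera after each click.

- **Dial angle:** the fin's white line went from 41.6° to −38.3°, so it turned about 80°. That lines up with the fourth dot on from the start, at −38.7°. A cruder estimate from all the red pixels read −35.0° at the end, but it also counts the fin's side face, as it did at the start, so I trusted the line and the dots.
- **Forces:** the push on the fin peaked at about 3.6 N in the readings, and each click after the first released with the push dropping to near zero.
- **Red box:** its measured position shifted by about 2.4 mm between views, about the camera calibration error. The dot angles stayed within about 0.5°, so it has not moved noticeably.
- **Everything else:** the blue dial and its box, the circuit board, connector, bottle, reel, tin and tray look unmoved in the last top picture. I judged these by eye, without measuring. The screwdriver is hidden there by the arm, but it shows clear of the robot in the wrist picture.

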